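# Charge a grinding jar from the ball dispenser and weigh it

## Robot

A 6-joint arm with a two-finger parallel gripper is mounted at the origin on the work surface. World frame = base frame: x ahead of the robot, y to its left, z up, the work surface at z = 0. Lengths are in m, angles in rad, forces in N, time in s.
With the tool pointing down it reaches from about 0.35 to 0.775 m from the base axis. Payload 5.5 kg.
Tool frame: the origin (TCP) lies between the finger pads; the fingertips stand 8 mm ahead of it and the grasp point (between the pads) lies 11 mm behind it; z points along the fingers, y is the line along which they close (so a half turn about z gives the same grasp; the last joint's range is limited). The gripper opens to 85 mm and grips with 20 to 120 N. Pads are 22 mm wide; open, the fingers measure 114 mm over their backs; the gripper's body (76 mm by 85 mm) begins 54 mm behind the grasp point. The pads swing forward as they close: fully open they stand 13 mm farther back than shut.
Start: joints at [-1.428, 0.313, 0.046, 1.304, 0, 1.431], TCP at [0.16, -0.552, 0.239] pointing down, gripper open.
Joint ranges: [-2.76, 2.76], [-0.86, 1.69], [-1.03, 1.26], [-2.2, 2.34], [-1.47, 1.5], [-3.14, 3.14]. Speed limits (rad/s): [2.57, 2.57, 3.14, 3.14, 3.14, 3.14].

## Interface

Orientations are given as a unit quaternion [w, x, y, z].
In Python, from workcell import status, vision, job gives the robot as it stands. The module is installed in compiled form; this text tells all that it offers.
- The arm moves only by the tool apply_moves, never from a script. Its argument "moves" is one flat list of numbers, 6 for each row, row after row: the shift along the world's x, y, z in units of 25 mm (1.0 is 25 mm), then the turn, a rotation vector about the world's x, y, z in rad. In form: [x, y, z, rx, ry, rz, x, y, z, rx, ry, rz, ...]. A call has 1 to 20 rows; each row is the pose to reach, as a shift and turn from the pose commanded when the call began; what a row does not reach only later rows make up. A row lasts 1/12 s, in which the tool goes at most 41.7 mm and 7.16 degrees, less where a joint would pass 70% of its speed; a pose out of reach is approached as far as the arm can. A call with a gripper value outside its range is refused whole. "claw" is the opening in per cent of the stroke, from 0 (shut) to 100 (fully open), set as the call begins (left out, the last holds). The fingers move at their own pace and stop on an object; "newtons" is the grip in N (left out, the last holds). Time passes only in rows, so rows that repeat a pose let the fingers close. It gives the time, the measured TCP pose, the force, the opening and the grip force at its end, in the units of the state.
- status.get_state(): the state, without advancing time (a new reading comes with each control period).
- vision.read_camera(name): name is "side" or "top"; returns a dict with "image" (480x640x3 uint8, blue, green, red), "camera_matrix" (3x3 intrinsics, pixels), "dist_coeffs" ([k1, k2, p1, p2, k3] as OpenCV has them; the pictures are not rectified), "camera_from_world" (4x4, takes a point from world to camera coordinates). Camera axes: x right, y down, z forward; pixel columns grow to the right and rows downward; lengths in m; the calibration is good to about 2 mm. A picture is of the moment at which its call begins. There is no depth.
- job.hand_in(): hands the job in; it is judged then, once.
The state is a dict: "clock": time; "joint_pos": joint angles; "qvel": joint speeds; "tau": joint torques, N m; "tcp_pos": TCP position; "orientation": TCP orientation; "wrist_force": force on the tool from outside, world axes, zero at the start; "ft_torque": the same for the moment, N m; "finger_gap": finger opening in m; "grip_force": force on a finger pad.
Only numpy, scipy, OpenCV 4.12 (cv2) and the standard library are available. Lean on these libraries where they do the work, as an engineer would, in place of code of your own. Each camera call takes 0.05 s, during which the arm holds its last target. There are 200 camera calls.

## Task

Stand the empty steel jar under the mouth of the ball dispenser's chute, up against its curved stop, then draw the slide gate out to its end stop so that the grinding balls roll into the jar, and push the gate fully home again behind the last one. Then take the filled jar out and set it down gently, upright and centred, on the pan of the balance, with all five balls in it. Leave the lid, bottle, beaker and sample spoon where they are.

Things in the scene. Friction and masses are not known exactly. Their poses are not given: they have to be found in the camera images.
- dispenser: Grinding-ball dispenser, fixed: grey base plate, a post, a steel chute and an open-topped steel hopper on it (rim 300 mm high). Origin on the bench right below the jar place; x points from the chute's mouth to the hopper (roughly away from the robot), y left, z up. Base plate x -40 to 185, y -55 to 55 mm, 5 mm thick. Dispenser and balance may stand either way round, left or right.
- jar_place (a point): Top of the base plate, 5 mm over the bench, at the dispenser's x = y = 0: the centre of the jar's foot when it stands properly under the chute. Axes as the dispenser's. On its +x side a curved stop, 12 mm high, an arc of 33 mm inner radius about this point, 58 degrees to either hand; open to -x, whence the jar comes in.
- chute_mouth (a point): Middle of the lower edge of the chute floor: x = 29, height 80 mm in the dispenser's frame (underside 77 mm). The chute, 28 mm wide inside, 34 outside, falls to -x at 30 degrees from level. Its low side walls end at x = 21, height 93 mm. The balls drop from this edge a little forward, into the middle of a jar that stands on its place.
- hopper_front (a point): Middle of the upper edge of the hopper's front wall: x = 39, height 300 mm in the dispenser's frame; the wall is 120 mm wide here. It slopes down and back to x = 80, height 147 mm (28 mm wide). It leans over the gate's grip, so that a gripper coming straight down on the grip would strike it; come tilted, along the gate's own direction.
- gate_grip (a point): Centre of the black grip block on top of the gate's steel blade: 30 mm wide (its y, level), 12 thick (its x), 30 long (its z). Its z is the way the gate draws out: up, leaning 30 degrees from vertical to the dispenser's -x. At x = 21, height 164 mm when shut. Blade guides (42 mm wide outside) end 27 mm below it along z; the hopper wall is 40 mm or more behind it along x.
- gate (a joint): How far the slide gate is drawn out, m: 0 = home, chute shut; 0.036 = end stop, where its cross pin meets the bridge of the guides. Starts at 0 to 0.003. Stiff (4 N, more when moved fast), stays where left. Balls pass from about 0.021 on; all five are out 1.5 s after full opening.
- jar_mid (a point): Centre of the loose steel grinding jar, 30 mm above its foot, z along its axis. Plain open cylinder, 62 mm outside, 54 mm inside diameter, 60 mm high, floor 5 mm thick, 0.28 to 0.46 kg; at first upright and empty on the bench, between dispenser and balance.
- balance: Bench balance, fixed: low white housing 46 mm high (52 at the display), with a round steel pan. Origin on the bench below the pan's centre; the housing reaches 125 mm from it to the display side (-x, roughly to the robot), 75 mm to the other three. Set things down on it gently.
- pan (a point): Centre of the top face of the balance's steel pan (110 mm diameter, 4 mm thick), 58 mm above the bench. Axes as the balance's. The pan is sprung: it gives 2 mm under the filled jar, 4 mm at most (10 N).
- jar_lid: Bystander: loose steel lid of the jar, a disc of 62 mm diameter with a small knob, 28 mm high in all, lying on the bench. Origin at the centre of its underside.
- reagent: Bystander: brown glass bottle with a black cap, 60 mm diameter, 150 mm high, standing on the bench. Origin at the centre of its underside.
- beaker: Bystander: empty glass beaker, 70 mm diameter, 85 mm high, standing on the bench. Origin at the centre of its underside.
- spoon: Bystander: steel sample spoon, 200 mm long, lying on the bench along its x. Origin below its middle, on the bench.
- ball0_center (a point): Centre of a loose white ceramic grinding ball, 20 mm diameter, 25 g; at first number 1 of five in the queue in the chute behind the gate.
- ball1_center (a point): Centre of a loose white ceramic grinding ball, 20 mm diameter, 25 g; at first number 2 of five in the queue in the chute behind the gate.
- ball2_center (a point): Centre of a loose white ceramic grinding ball, 20 mm diameter, 25 g; at first number 3 of five in the queue in the chute behind the gate.
- ball3_center (a point): Centre of a loose white ceramic grinding ball, 20 mm diameter, 25 g; at first number 4 of five in the queue in the chute behind the gate.
- ball4_center (a point): Centre of a loose white ceramic grinding ball, 20 mm diameter, 25 g; at first number 5 of five in the queue in the chute behind the gate.
Things that resemble listed ones, but are neither listed nor needed, are in the scene too. What is shaped like the part that bears jar_mid but orange, purple or yellow is not meant.

How it is judged:
By the outcome, as a careful person would: the job done as asked, in the order asked, and still so for the second after the job is handed in, with the robot touching nothing.
It also fails if it takes over 72 s, if anything falls off the work surface, if the arm or the gripper's body presses on something with over 40 N, if the wrist force passes 120 N, or if a joint passes its speed limit or range.

## Working session

There is one attempt and no reset: what is moved stays moved. The work goes in short steps, Python scripts to look and compute and a tool call to move; the robot and the scene stay as the last step left them, time stands still between calls to the robot, and variables do not carry over. Pictures are saved under pics/ and viewed, at most 10 in all, crops included, and the job is handed in when it is done.

Besides the shell and the picture viewer there is one more tool, called as name(argument=value, ...) on one line, values as JSON. apply_moves: Moves the arm, as the interface text tells. Its arguments: {"type":"object","properties":{"moves":{"type":"array","items":{"type":"number"}},"claw":{"type":"number"},"newtons":{"type":"number"}},"required":["moves"]}

```bash
mkdir -p pics; cat > h.py <<'E'
import numpy as np, cv2
from workcell import status, vision
def save(cam,name,crop=None,k=1):
    d=vision.read_camera(cam); im=d["image"]
    if crop: x,y,w,h=crop; im=im[y:y+h,x:x+w]
    if k!=1: im=cv2.resize(im,None,fx=k,fy=k,interpolation=cv2.INTER_CUBIC)
    cv2.imwrite("pics/"+name,im); return d
def cal(cam):
    d=vision.read_camera(cam); np.savez(cam+".npz",K=d["camera_matrix"],D=np.array(d["dist_coeffs"],float),T=d["camera_from_world"])
def px(cam,P):
    c=np.load(cam+".npz"); T=c["T"]
    return cv2.projectPoints(np.array(P,float).reshape(-1,1,3),cv2.Rodrigues(T[:3,:3])[0],T[:3,3],c["K"],c["D"])[0].reshape(-1,2)
def at(cam,uv,z):
    c=np.load(cam+".npz"); T=c["T"]
    n=cv2.undistortPoints(np.array(uv,float).reshape(-1,1,2),c["K"],c["D"]).reshape(-1,2)
    R=T[:3,:3]; o=-R.T@T[:3,3]; d=np.c_[n,np.ones(len(n))]@R
    return o+d*((z-o[2])/d[:,2])[:,None]
E
python3 - <<'E'
from h import *
for c in("top","side"): save(c,c+"0.png"); cal(c); C=np.load(c+".npz"); T=C["T"]; print(c,-T[:3,:3].T@T[:3,3],T[:3,:3].round(2).tolist())
print(status.get_state())
E
```

```text
top [ 0.39451468 -0.01485787  1.34161251] [[0.03, -1.0, 0.0], [-0.98, -0.03, -0.2], [0.2, 0.0, -0.98]]
side [0.28097585 0.97868076 1.27228107] [[-0.95, -0.3, -0.02], [-0.2, 0.69, -0.7], [0.22, -0.66, -0.72]]
{'clock': 0.2, 'joint_pos': array([-1.42758133e+00,  3.13730547e-01,  4.54397459e-02,  1.30361134e+00,
        1.24284786e-05,  1.43121584e+00]), 'qvel': array([ 0.00079033, -0.00083665,  0.00314202,  0.00230584,  0.00154693,
       -0.00092715]), 'tau': array([ 1.75111774e-03, -4.80542135e+01,  2.98521745e+01,  1.36791350e-02,
       -1.48757499e-04, -2.29758911e-06]), 'tcp_pos': array([ 0.16041339, -0.55187932,  0.23875084]), 'orientation': array([-5.52920001e-04,  9.90019833e-01,  1.40927016e-01,  5.20945117e-06]), 'wrist_force': array([0.65573678, 0.47619742, 0.72671326]), 'ft_torque': array([ 0.02409035,  0.03159398, -0.04133746]), 'grip_force': 0.0, 'finger_gap': 0.08524880553125935}
```

View pics/top0.png

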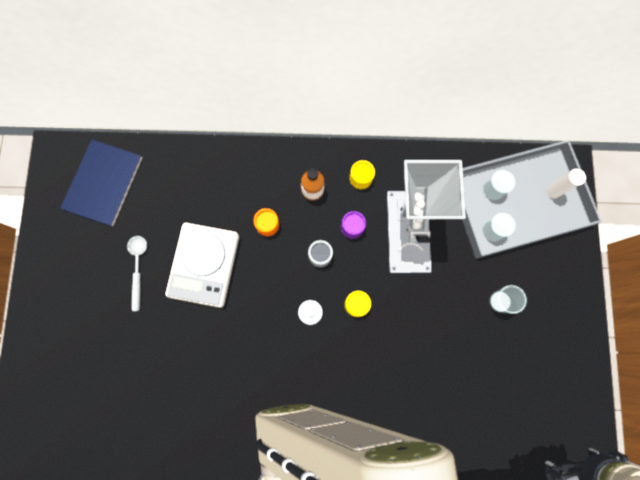

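View pics/side0.png

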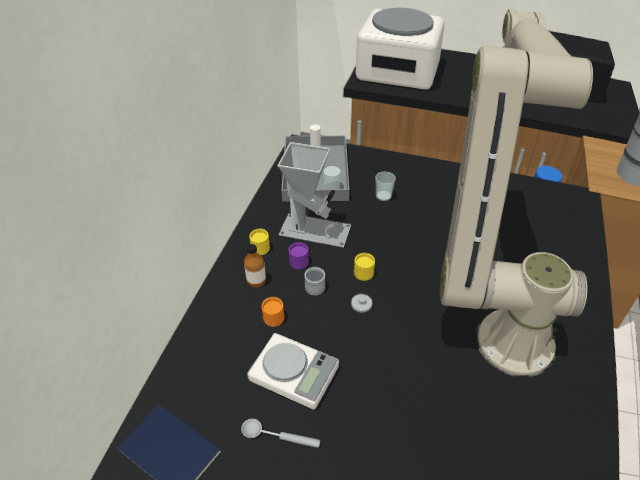

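The top view shows the steel jar at (320,253). Things it could be taken for: orange jar (266,222), purple (354,225), yellow (362,175) and (358,304), lid (310,312), and beaker (512,299). The plain grey open cylinder is the one I want. The dispenser is on the right with its base around (410,232), and the balance is on the left with its pan at (204,254). Next I'll take close crops.

```bash
python3 - <<'E'
from h import *
a=cv2.imread("pics/top0.png"); 
c=lambda x,y,w,h,k:cv2.resize(a[y:y+h,x:x+w],None,fx=k,fy=k,interpolation=cv2.INTER_CUBIC)
cv2.imwrite("pics/t1.png",c(290,150,180,135,4.4))
cv2.imwrite("pics/t2.png",c(150,210,190,110,4.2))
a=cv2.imread("pics/side0.png")
cv2.imwrite("pics/s1.png",c(240,135,130,165,3.6))
E
```

```text
(no output)
```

View pics/t1.png

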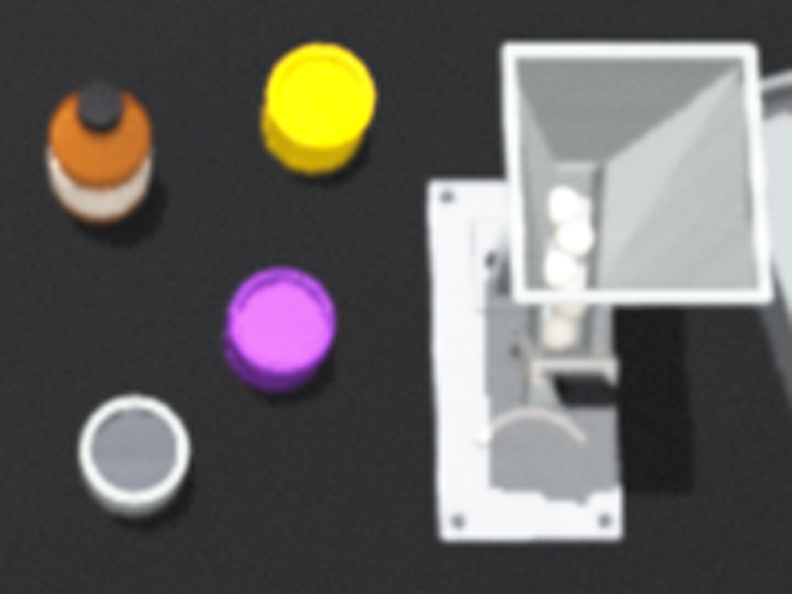

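View pics/t2.png

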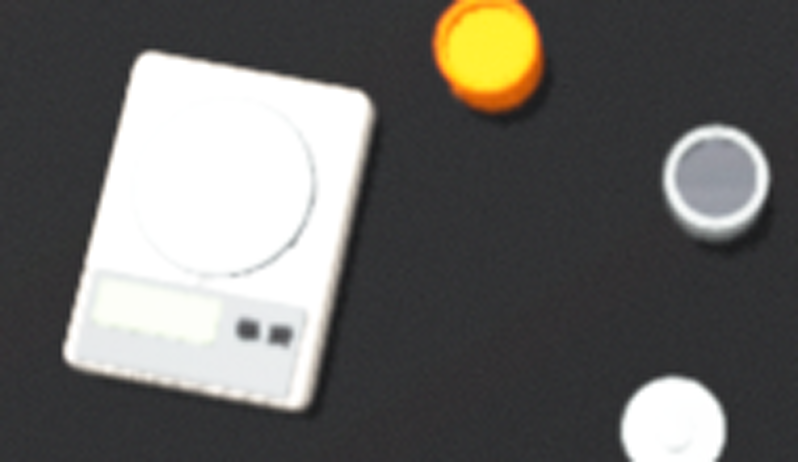

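View pics/s1.png

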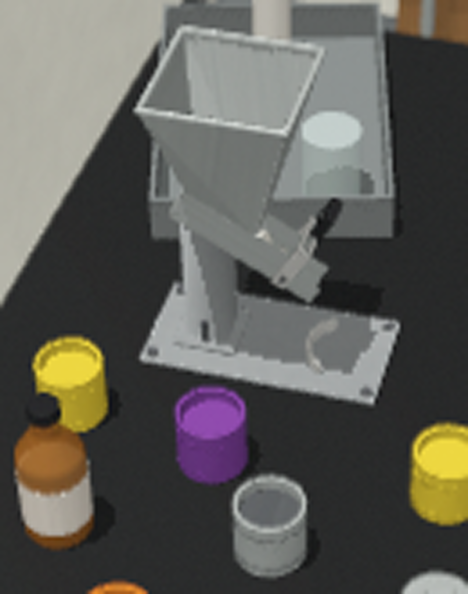

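```bash
cat > m.py <<'E'
from h import *
f=lambda p,o,k:(np.array(p)+.5)/k-.5+np.array(o)
t1=lambda *p:f(p,(290,150),4.4); t2=lambda *p:f(p,(150,210),4.2); s1=lambda *p:f(p,(240,135),3.6)
E
python3 - <<'E'
from m import *
np.set_printoptions(precision=4,suppress=True)
print("plate top",at("top",t1([428,181],[440,540],[622,538]),.005)[:,:2].tolist())
print("plate side FL? ",at("side",s1([181,285],[399,323],[375,402],[141,360]),.005)[:,:2].tolist())
print("hopper top",at("top",t1([503,45],[512,297],[770,297],[755,46]),.3)[:,:2].tolist())
print("jar top",at("top",t1([134,450]),.06), "side",at("side",s1([269,504]),.06))
print("pan top",at("top",t2([223,187],[131,187],[315,187],[223,97],[223,277]),.058)[:,:2].tolist())
print("pan side",at("side",[[284.5,362]],.058))
print("housing",at("top",t2([140,52],[374,95],[66,362],[305,410]),.046)[:,:2].tolist())
print("grip side",at("side",s1([328,213]),.164), "balls")
print("lookalikes purple",at("top",t1([283,322]),.06),"yellow",at("top",[[358,303]],.06),"bottle",at("top",[[313,178]],.12),"orange",at("top",[[266,221]],.06))
E
```

```text
plate top [[0.7964925719883036, -0.2126920943581313], [0.5693136081746497, -0.21930219770671103], [0.5734918086319013, -0.33034992672005925]]
plate side FL?  [[0.7927439735171558, -0.31848864446978453], [0.5771513618153014, -0.3264883428696945], [0.5717490273466278, -0.21936414944773475], [0.7946011546853702, -0.21011554898645657]]
hopper top [[0.7791813090806258, -0.2066174309999403], [0.6503271559278297, -0.20965076088664322], [0.6537757635393884, -0.3352359883276962], [0.7822391511606572, -0.3322622539405559]]
jar top [[ 0.6106 -0.0309  0.06  ]] side [[ 0.6125 -0.0287  0.06  ]]
pan top [[0.5966927995723785, 0.2730086715813496], [0.59513579587559, 0.32985782626788673], [0.5982456172940127, 0.2162003191390842], [0.653342710628415, 0.27702115577991104], [0.5410122074169543, 0.26908030387133747]]
pan side [[0.5975 0.2821 0.058 ]]
housing [[0.6833127980504633, 0.33425868543476067], [0.6596213566428556, 0.18490253180301103], [0.4874818243477934, 0.3644008146150636], [0.462439669417487, 0.2159828689571865]]
grip side [[ 0.6352 -0.2811  0.164 ]] balls
lookalikes purple [[ 0.6902 -0.1178  0.06  ]] yellow [[ 0.4817 -0.1303  0.06  ]] bottle [[ 0.7905 -0.0077  0.12  ]] orange [[0.6888 0.1128 0.06  ]]
```

```bash
cat >> m.py <<'E'
from scipy.spatial.transform import Rotation as R
YAW=.033; DO=np.array([.612,-.273,0])
def ori(t): return R.from_euler('ZYX',[YAW,-np.deg2rad(t),0])*R.from_matrix(np.diag([1,-1,-1.]))
def go(G,t,back=0,frm=None):
    """units+rotvec from present (or frm=(grasp,tilt)) to grasp point G, tilt t deg, backed off"""
    s=status.get_state(); r=ori(t); tz=r.as_matrix()[:,2]; P=np.array(G)+tz*(.011-back)
    q=s["orientation"]; c=R.from_quat([q[1],q[2],q[3],q[0]])
    print("delta",((P-s["tcp_pos"])/.025).round(2).tolist(),"rot",(r*c.inv()).as_rotvec().round(3).tolist(),"target",P.round(4).tolist())
def disp(x,y,z): return DO+np.array([x*np.cos(YAW)-y*np.sin(YAW),x*np.sin(YAW)+y*np.cos(YAW),z])
def st():
    s=status.get_state(); q=s["orientation"]; m=R.from_quat([q[1],q[2],q[3],q[0]]).as_matrix()
    print("t",round(s["clock"],2),"tcp",s["tcp_pos"].round(4).tolist(),"grasp",(s["tcp_pos"]-.011*m[:,2]).round(4).tolist(),"tz",m[:,2].round(3).tolist(),"ty",m[:,1].round(3).tolist(),"F",s["wrist_force"].round(1).tolist(),"gap",round(s["finger_gap"],4),"j",s["joint_pos"].round(2).tolist())
E
python3 -c "
from m import *
go([.6115,-.03,.038],45,.1)"
```

```text
delta [15.53, 20.79, -5.51] rot [0.123, -0.778, -0.237] target [0.5486, -0.0321, 0.1009]
```

apply_moves(moves=[2,2.8,0,0.03,-0.15,-0.05,4.2,5.6,0,0.05,-0.3,-0.1,6.4,8.5,0,0.07,-0.45,-0.14,8.5,11.4,-1,0.1,-0.6,-0.18,10.6,14.2,-2,0.12,-0.7,-0.22,12.7,17,-3,0.123,-0.778,-0.237,14.4,19.2,-4,0.123,-0.778,-0.237,15.5,20.8,-5,0.123,-0.778,-0.237,15.5,20.8,-5.5,0.123,-0.778,-0.237,15.5,20.8,-5.5,0.123,-0.778,-0.237,15.5,20.8,-5.5,0.123,-0.778,-0.237,15.5,20.8,-5.5,0.123,-0.778,-0.237,15.5,20.8,-5.5,0.123,-0.778,-0.237,15.5,20.8,-5.5,0.123,-0.778,-0.237,15.5,20.8,-5.5,0.123,-0.778,-0.237,15.5,20.8,-5.5,0.123,-0.778,-0.237,15.5,20.8,-5.5,0.123,-0.778,-0.237], claw=100, newtons=40)

```text
clock: 1.62
tcp_pos: [0.5639, -0.031, 0.1123]
orientation: [-0.009, 0.928, 0.019, 0.373]
wrist_force: [-0.8, -0.1, 0.2]
finger_gap: 0.0853
grip_force: 0.0
```

```bash
python3 -c "
from m import *
st();go([.6115,-.03,.038],45,.0)"
```

```text
t 1.62 tcp [0.5639, -0.031, 0.1123] grasp [0.5563, -0.0314, 0.1202] tz [0.692, 0.031, -0.721] ty [0.041, -0.999, -0.003] F [-0.8, -0.1, 0.2] gap 0.0853 j [-0.33, 0.01, -1.03, -0.19, 0.26, 2.87]
delta [2.21, 0.05, -3.28] rot [-0.002, -0.02, -0.008] target [0.6193, -0.0297, 0.0302]
```

apply_moves(moves=[0.5,0,1,0,0,0,1,0,1.5,-0.083,-0.004,0.087,1,0,1.5,-0.166,-0.007,0.173,1,0,1.5,-0.249,-0.011,0.26,1,0,1.5,-0.332,-0.015,0.346,1,0,1.5,-0.415,-0.019,0.433,1,0,1.5,-0.498,-0.022,0.519,1,0,1.5,-0.581,-0.026,0.606,1,0,1.5,-0.664,-0.03,0.692,1,0,1.5,-0.747,-0.033,0.779,1,0,1.5,-0.83,-0.037,0.865,1,0,1.5,-0.913,-0.041,0.952,1,0,1.5,-0.996,-0.045,1.038,1,0,1.5,-1.08,-0.048,1.125,1,0,1.5,-1.163,-0.052,1.211,1,0,1.5,-1.246,-0.056,1.298,1,0,1.5,-1.329,-0.06,1.384,1,0,1.5,-1.412,-0.063,1.471,1,0,1.5,-1.495,-0.067,1.557,1,0,1.5,-1.578,-0.071,1.644])

```text
clock: 3.28
tcp_pos: [0.5871, -0.0352, 0.1501]
orientation: [0.336, 0.369, 0.85, 0.166]
wrist_force: [0.1, 0.2, 0.3]
finger_gap: 0.0857
grip_force: 0.0
```

```bash
sed -i 's/np.diag(\[1,-1,-1.\])/np.diag([-1,1,-1.])/' m.py; python3 -c "
from m import *
st();go([.6115,-.03,.038],45,.06)"
```

```text
t 3.28 tcp [0.5871, -0.0352, 0.1501] grasp [0.5795, -0.0356, 0.158] tz [0.694, 0.033, -0.719] ty [0.516, 0.673, 0.53] F [0.1, 0.2, 0.3] gap 0.0857 j [-0.32, -0.02, -0.93, -0.07, 0.26, 0.59]
delta [-0.41, 0.16, -3.1] rot [-0.606, -0.04, 0.603] target [0.5769, -0.0311, 0.0726]
```

apply_moves(moves=[0,0.1,0,-0.087,-0.006,0.086,0,0.1,0,-0.173,-0.011,0.172,0,0.2,0,-0.26,-0.017,0.258,0,0.2,0,-0.346,-0.023,0.345,0,0.2,0,-0.433,-0.029,0.431,0,0.2,0,-0.52,-0.034,0.517,0,0.2,0,-0.606,-0.04,0.603,0,0.2,-1,-0.606,-0.04,0.603,0.2,0.2,-2,-0.606,-0.04,0.603,0.6,0.2,-3,-0.606,-0.04,0.603,0.9,0.2,-4,-0.606,-0.04,0.603,1.1,0.2,-4.5,-0.606,-0.04,0.603,1.2,0.2,-4.8,-0.606,-0.04,0.603,1.3,0.2,-4.8,-0.606,-0.04,0.603,1.3,0.2,-4.8,-0.606,-0.04,0.603])

```text
clock: 4.53
tcp_pos: [0.62, -0.0303, 0.0296]
orientation: [0.382, -0.012, 0.924, 0.008]
wrist_force: [-0.7, 0.8, 0.1]
finger_gap: 0.0854
grip_force: 0.0
```

```bash
python3 -c "
from m import *
st();go([.6115,-.03,.038],45,.0)
save('side','s2.png',(235,170,200,150),4)"
```

```text
t 4.53 tcp [0.62, -0.0303, 0.0296] grasp [0.6122, -0.0305, 0.0374] tz [0.706, 0.024, -0.708] ty [-0.029, 1.0, 0.005] F [-0.7, 0.8, 0.1] gap 0.0854 j [-0.28, 0.32, -1.02, -0.53, 0.22, -0.22]
delta [-0.03, 0.02, 0.02] rot [-0.005, -0.001, 0.004] target [0.6193, -0.0297, 0.0302]
```

View pics/s2.png

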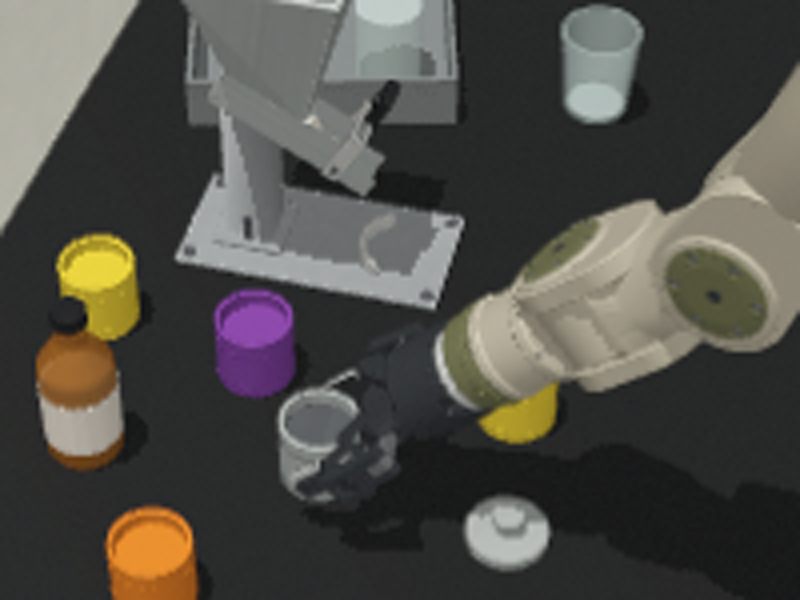

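The fingers straddle the grey jar, seen in the crop around (320,440). The stop, chute and gate grip (full-frame pixel (331,194)) are clear. I'll close on the jar and lift it.

apply_moves(moves=[0,0,0,0,0,0,0,0,0,0,0,0,0,0,0,0,0,0,0,0,0,0,0,0,0,0,0,0,0,0,0,0,0,0,0,0,0,0,0,0,0,0,0,0,0,0,0,0,0,0,0.5,0,0,0,0,0,1,0,0,0,0,0,1,0,0,0], claw=45, newtons=50)

```text
clock: 5.5
tcp_pos: [0.6198, -0.0303, 0.0565]
orientation: [0.383, -0.013, 0.924, 0.007]
wrist_force: [1.0, -0.7, -4.4]
finger_gap: 0.0602
grip_force: 56.8
```

```bash
python3 -c "
from m import *
st();go(disp(-.085,0,.06),45)
d=save('side','s3.png',(235,170,200,150),4)"
```

```text
t 5.5 tcp [0.6198, -0.0303, 0.0565] grasp [0.6121, -0.0305, 0.0643] tz [0.707, 0.023, -0.706] ty [-0.029, 1.0, 0.004] F [1.0, -0.7, -4.4] gap 0.0602 j [-0.28, 0.25, -1.0, -0.44, 0.22, -0.22]
delta [-3.4, -9.81, -0.17] rot [-0.004, 0.001, 0.004] target [0.5348, -0.2755, 0.0522]
```

View pics/s3.png

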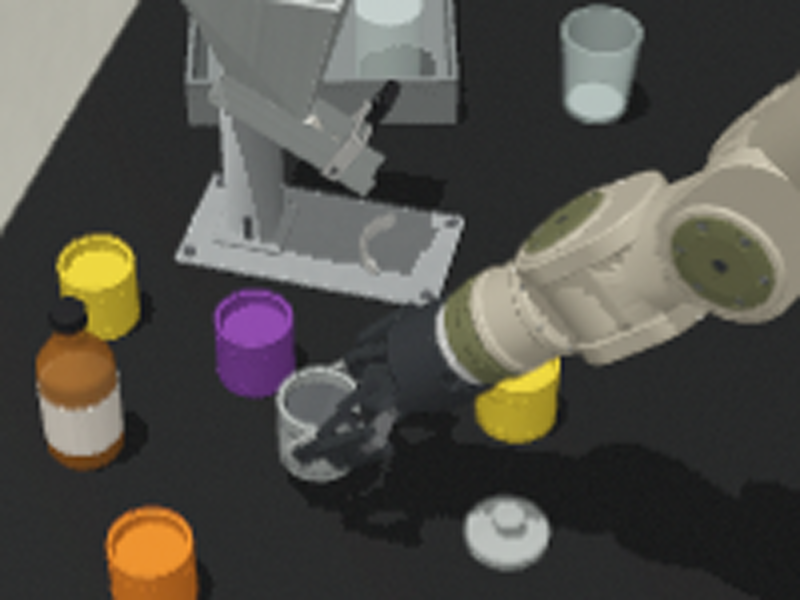

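The grey jar is lifted upright in the fingers, around (320,425) in the crop, with about 4.4 N on the wrist. I'll carry it round to a point in front of the dispenser.

apply_moves(moves=[0,-0.2,0.5,0,0,0,-0.2,-0.7,1,0,0,0,-0.4,-1.5,1,0,0,0,-0.5,-2.5,1,0,0,0,-0.7,-3.6,1,0,0,0,-0.8,-4.7,1,0,0,0,-1,-5.8,1,0,0,0,-1.4,-6.9,1,0,0,0,-1.9,-7.9,1,0,0,0,-2.3,-8.7,1,0,0,0,-2.5,-9.3,1,0,0,0,-2.6,-9.7,0.6,0,0,0,-2.6,-9.8,0.2,0,0,0,-2.6,-9.8,-0.2,0,0,0,-2.6,-9.8,-0.5,0,0,0,-2.6,-9.8,-0.7,0,0,0,-2.6,-9.8,-0.76,0,0,0,-2.6,-9.8,-0.76,0,0,0])

```text
clock: 7.05
tcp_pos: [0.5553, -0.2749, 0.0367]
orientation: [0.384, -0.013, 0.923, 0.008]
wrist_force: [-0.9, 1.7, 1.5]
finger_gap: 0.0596
grip_force: 57.5
```

```bash
python3 -c "
from m import *
st();go(disp(-0.02,0,.046),45)
d=save('side','s4.png',(265,140,150,112),5)"
```

```text
t 7.05 tcp [0.5553, -0.2749, 0.0367] grasp [0.5475, -0.2752, 0.0444] tz [0.708, 0.025, -0.705] ty [-0.03, 1.0, 0.005] F [-0.9, 1.7, 1.5] gap 0.0596 j [-0.86, 0.33, -0.87, -0.19, 0.59, -0.71]
delta [1.78, 0.06, 0.06] rot [-0.005, 0.002, 0.003] target [0.5998, -0.2734, 0.0382]
```

View pics/s4.png

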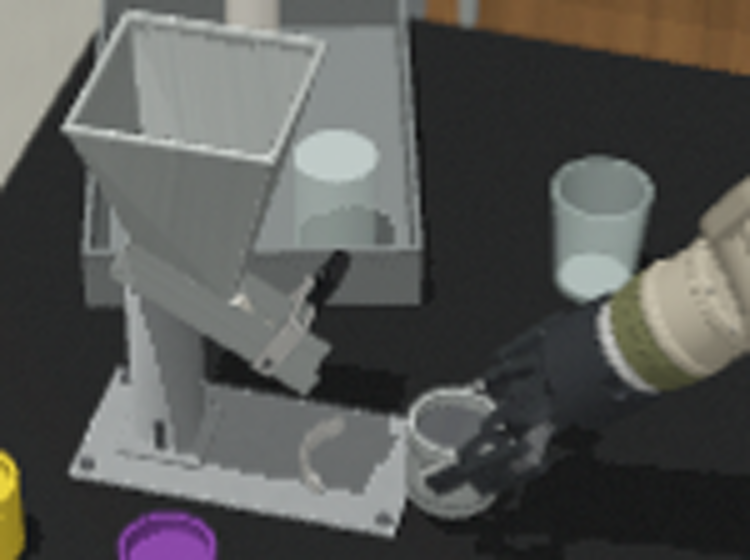

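The jar stands at the plate's front edge in this crop (around (450,450)). The stop arc is at about (320,455), the grip at about (330,280), and plate corners at (398,533) and (70,475). I'll check the dispenser pose against these.

```bash
python3 -c "
from m import *
pr=lambda x,y,z:(((px('side',[disp(x,y,z)])[0]+.5)-[265,140])*5-.5).round(0).tolist()
print('plate FL',pr(-.04,.055,.005),'BL',pr(.185,.055,.005),'BR',pr(.185,-.055,.005))
print('grip',pr(.021,0,.164),'ends',pr(.021-.0075,0,.164+.013),pr(.021+.0075,0,.164-.013))
print('grip corners',[pr(.021-.0075+dx,y,.177+dz) for y in(-.015,.015) for dx,dz in((-.0052,-.003),(.0052,.003))])
import math
print('stop ends',[pr(.035*math.cos(a),.035*math.sin(a),.017) for a in(-1.01,0,1.01)])
print('hopper front',pr(.039,.06,.3),pr(.039,-.06,.3))
print('mouth',pr(.029,.017,.08),pr(.021,.017,.093))
st()
"
```

```text
plate FL [398.0, 534.0] BL [71.0, 473.0] BR [120.0, 366.0]
grip [330.0, 280.0] ends [342.0, 266.0] [319.0, 294.0]
grip corners [[356.0, 257.0], [340.0, 247.0], [344.0, 287.0], [328.0, 276.0]]
stop ends [[343.0, 419.0], [308.0, 444.0], [321.0, 479.0]]
hopper front [277.0, 162.0] [327.0, 45.0]
mouth [311.0, 394.0] [323.0, 381.0]
t 7.1 tcp [0.5554, -0.2749, 0.0367] grasp [0.5476, -0.2752, 0.0444] tz [0.708, 0.024, -0.706] ty [-0.03, 1.0, 0.004] F [-1.3, 1.7, 1.7] gap 0.0601 j [-0.86, 0.33, -0.87, -0.19, 0.59, -0.71]
```

apply_moves(moves=[0,0,0.08,0,0,0,0.2,0,0.1,0,0,0,0.5,0.02,0.1,0,0,0,0.9,0.03,0.1,0,0,0,1.3,0.04,0.1,0,0,0,1.7,0.05,0.1,0,0,0,2.1,0.06,0.1,0,0,0,2.35,0.07,0.1,0,0,0,2.5,0.08,0.1,0,0,0,2.55,0.08,0.1,0,0,0,2.55,0.08,0.1,0,0,0])

```text
clock: 8.02
tcp_pos: [0.6188, -0.273, 0.0386]
orientation: [0.383, -0.013, 0.924, 0.008]
wrist_force: [0.4, -0.3, -5.4]
finger_gap: 0.0598
grip_force: 56.7
```

```bash
python3 -c "
from m import *
st();go(disp(0,0,.043),45)"
```

```text
t 8.02 tcp [0.6188, -0.273, 0.0386] grasp [0.6111, -0.2733, 0.0464] tz [0.707, 0.024, -0.707] ty [-0.029, 1.0, 0.005] F [0.4, -0.3, -5.4] gap 0.0598 j [-0.76, 0.39, -0.77, -0.2, 0.53, -0.61]
delta [0.04, 0.01, -0.13] rot [-0.005, 0.0, 0.004] target [0.6198, -0.2727, 0.0352]
```

Free-hanging. I'll lower it slowly until it touches.

apply_moves(moves=[0,0,-0.03,0,0,0,0,0,-0.06,0,0,0,0,0,-0.09,0,0,0,0,0,-0.12,0,0,0,0,0,-0.12,0,0,0])

```text
clock: 8.43
tcp_pos: [0.619, -0.2736, 0.0368]
orientation: [0.384, -0.013, 0.923, 0.007]
wrist_force: [-4.0, 2.3, 2.5]
finger_gap: 0.06
grip_force: 57.4
```

apply_moves(moves=[0.02,0,0,0,0,0,0.04,0,0,0,0,0,0.06,0,0,0,0,0,0.08,0,0,0,0,0,0.08,0,0,0,0,0])

```text
clock: 8.85
tcp_pos: [0.6211, -0.274, 0.0367]
orientation: [0.384, -0.013, 0.923, 0.007]
wrist_force: [-4.0, 0.5, 4.5]
finger_gap: 0.0597
grip_force: 57.7
```

apply_moves(moves=[0.02,0,0,0,0,0,0.04,0,0,0,0,0,0.06,0,0,0,0,0,0.06,0,0,0,0,0])

```text
clock: 9.18
tcp_pos: [0.6226, -0.2741, 0.0368]
orientation: [0.384, -0.013, 0.923, 0.007]
wrist_force: [-5.4, 0.4, 4.5]
finger_gap: 0.0598
grip_force: 57.8
```

apply_moves(moves=[0.03,0,0,0,0,0,0.06,0,0,0,0,0,0.06,0,0,0,0,0])

```text
clock: 9.43
tcp_pos: [0.6236, -0.2742, 0.0368]
orientation: [0.383, -0.012, 0.924, 0.007]
wrist_force: [-9.6, 0.2, 8.7]
finger_gap: 0.0596
grip_force: 58.8
```

apply_moves(moves=[-0.04,0,0,0,0,0,-0.04,0,0,0,0,0,-0.04,0,0,0,0,0,-0.04,0,0,0,0,0,-0.04,0,0,0,0,0,-0.04,0,0,0,0,0,-0.04,0,0,0,0,0,-0.2,0,0.15,0,0,0,-0.6,0,0.5,0,0,0,-1.2,0,1.1,0,0,0,-1.9,0,1.9,0,0,0,-2.7,0,2.7,0,0,0,-3,0,3.2,0,0,0,-3,0,3.2,0,0,0], claw=100)

```text
clock: 10.6
tcp_pos: [0.5484, -0.2745, 0.119]
orientation: [0.384, -0.013, 0.923, 0.006]
wrist_force: [-0.1, -0.8, 0.1]
finger_gap: 0.0854
grip_force: 0.0
```

```bash
python3 -c "
from m import *
st();go(disp(.021,0,.166),30,.10);go(disp(.021,0,.166),30)
save('side','s5.png',(265,140,150,112),5)
for n in('s5.png',):
  pr=lambda x,y,z:(((px('side',[disp(x,y,z)])[0]+.5)-[265,140])*5-.5).round(0).tolist()
  import math
  for X in(0,.002): print(X,'rim pts L/R/far',[pr(X+.031*math.cos(a),.031*math.sin(a),.065) for a in np.arange(0,6.28,.785)])
"
```

```text
t 10.6 tcp [0.5484, -0.2745, 0.119] grasp [0.5406, -0.2748, 0.1268] tz [0.709, 0.02, -0.705] ty [-0.028, 1.0, 0.001] F [-0.1, -0.8, 0.1] gap 0.0854 j [-0.87, 0.15, -0.8, 0.06, 0.59, -0.72]
delta [1.6, 0.03, 4.96] rot [-0.009, 0.265, 0.006] target [0.5885, -0.2738, 0.2431]
delta [3.6, 0.1, 1.5] rot [-0.009, 0.265, 0.006] target [0.6385, -0.2721, 0.1565]
0 rim pts L/R/far [[314.0, 393.0], [320.0, 417.0], [349.0, 432.0], [385.0, 429.0], [406.0, 409.0], [401.0, 385.0], [372.0, 370.0], [336.0, 373.0]]
0.002 rim pts L/R/far [[312.0, 392.0], [317.0, 417.0], [346.0, 432.0], [382.0, 428.0], [403.0, 409.0], [398.0, 384.0], [369.0, 369.0], [333.0, 373.0]]
```

View pics/s5.png

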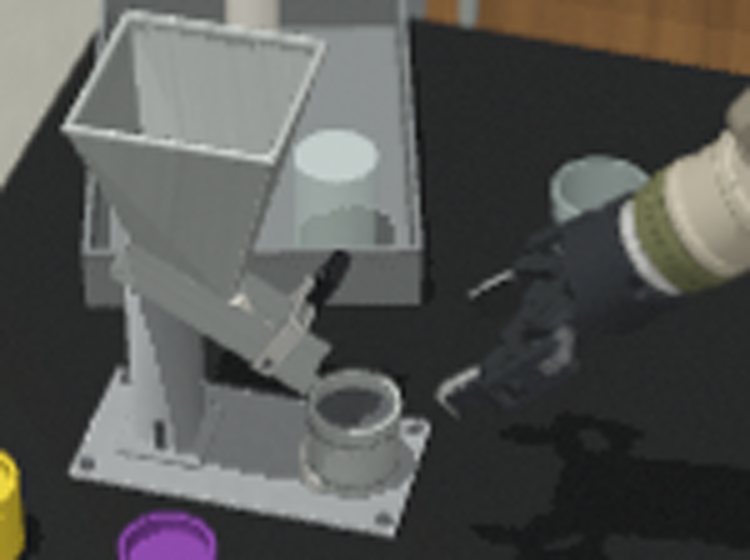

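The jar stands under the chute against the stop: its rim spans (308..403, 370..432) in the crop, which matches the prediction for +2 mm. Next is the gate, with the tool tilted 30°.

apply_moves(moves=[0,0,0.6,0,0.06,0,0,0,1.6,0,0.12,0,0.2,0,2.7,0,0.18,0,0.6,0,3.8,0,0.24,0,1.1,0,4.6,-0.005,0.265,0.003,1.5,0,5,-0.009,0.265,0.006,1.6,0.03,5,-0.009,0.265,0.006,1.6,0.03,5,-0.009,0.265,0.006,1.6,0.03,5,-0.009,0.265,0.006], claw=65, newtons=30)

```text
clock: 11.4
tcp_pos: [0.5876, -0.2715, 0.2377]
orientation: [0.256, -0.016, 0.967, 0.008]
wrist_force: [-0.2, 1.1, -0.6]
finger_gap: 0.0557
grip_force: 0.0
```

```bash
python3 -c "
from m import *
st();go(disp(.019,0,.1675),30)
"
```

```text
t 11.4 tcp [0.5876, -0.2715, 0.2377] grasp [0.5822, -0.2717, 0.2473] tz [0.494, 0.023, -0.869] ty [-0.034, 0.999, 0.007] F [-0.2, 1.1, -0.6] gap 0.0557 j [-0.71, 0.14, -0.31, 0.74, 0.35, -0.68]
delta [1.95, -0.03, -3.19] rot [-0.006, -0.006, -0.001] target [0.6365, -0.2722, 0.158]
```

apply_moves(moves=[0,0,0,0,0,0,0,0,0,0,0,0])

```text
clock: 11.57
tcp_pos: [0.5874, -0.2721, 0.2386]
orientation: [0.256, -0.015, 0.967, 0.007]
wrist_force: [-0.1, 0.3, 0.2]
finger_gap: 0.0559
grip_force: 0.0
```

```bash
python3 -c "
from m import *
st();go(disp(.019,0,.1675),30)
"
```

```text
t 11.57 tcp [0.5874, -0.2721, 0.2386] grasp [0.5819, -0.2723, 0.2481] tz [0.495, 0.022, -0.869] ty [-0.033, 0.999, 0.006] F [-0.1, 0.3, 0.2] gap 0.0559 j [-0.71, 0.13, -0.31, 0.74, 0.35, -0.68]
delta [1.96, -0.0, -3.22] rot [-0.006, -0.006, -0.0] target [0.6365, -0.2722, 0.158]
```

apply_moves(moves=[0.3,0,-0.5,0,0,0,0.7,0,-1.15,0,0,0,1.1,0,-1.8,0,0,0,1.5,0,-2.45,0,0,0,1.8,0,-2.95,0,0,0,1.95,0,-3.2,0,0,0,1.95,0,-3.2,0,0,0,1.95,0,-3.2,0,0,0])

```text
clock: 12.23
tcp_pos: [0.6368, -0.2725, 0.1602]
orientation: [0.257, -0.016, 0.966, 0.007]
wrist_force: [0.1, 0.1, -0.1]
finger_gap: 0.0559
grip_force: 0.0
```

```bash
python3 -c "
from m import *
st();go(disp(.019,0,.1675),30)
"
```

```text
t 12.23 tcp [0.6368, -0.2725, 0.1602] grasp [0.6314, -0.2727, 0.1698] tz [0.496, 0.021, -0.868] ty [-0.034, 0.999, 0.005] F [0.1, 0.1, -0.1] gap 0.0559 j [-0.66, 0.27, -0.35, 0.54, 0.33, -0.62]
delta [-0.01, 0.01, -0.09] rot [-0.004, -0.004, -0.001] target [0.6365, -0.2722, 0.158]
```

apply_moves(moves=[0,0,-0.08,0,0,0,0,0,-0.08,0,0,0,0,0,-0.08,0,0,0,0,0,-0.08,0,0,0,0,0,-0.08,0,0,0,0,0,-0.08,0,0,0,0,0,-0.08,0,0,0], claw=15, newtons=40)

```text
clock: 12.82
tcp_pos: [0.6375, -0.2735, 0.1595]
orientation: [0.258, -0.016, 0.966, 0.005]
wrist_force: [-2.4, -3.9, 2.0]
finger_gap: 0.029
grip_force: 45.6
```

```bash
python3 -c "
from m import *
st()"
```

```text
t 12.82 tcp [0.6375, -0.2735, 0.1595] grasp [0.632, -0.2737, 0.1691] tz [0.498, 0.018, -0.867] ty [-0.033, 0.999, 0.002] F [-2.4, -3.9, 2.0] gap 0.029 j [-0.66, 0.27, -0.35, 0.54, 0.32, -0.62]
```

apply_moves(moves=[-0.07,0,0.12,0,0,0,-0.14,0,0.25,0,0,0,-0.22,-0.01,0.37,0,0,0,-0.29,-0.01,0.5,0,0,0,-0.36,-0.01,0.62,0,0,0,-0.43,-0.01,0.75,0,0,0,-0.5,-0.02,0.87,0,0,0,-0.58,-0.02,1,0,0,0,-0.65,-0.02,1.12,0,0,0,-0.7,-0.02,1.21,0,0,0,-0.72,-0.02,1.25,0,0,0,-0.72,-0.02,1.25,0,0,0])

```text
clock: 13.82
tcp_pos: [0.6202, -0.2739, 0.1895]
orientation: [0.258, -0.016, 0.966, 0.006]
wrist_force: [6.5, -5.7, -5.8]
finger_gap: 0.0293
grip_force: 44.8
```

```bash
python3 -c "
from m import *
st()"
```

```text
t 13.82 tcp [0.6202, -0.2739, 0.1895] grasp [0.6147, -0.2741, 0.199] tz [0.498, 0.019, -0.867] ty [-0.033, 0.999, 0.003] F [6.5, -5.7, -5.8] gap 0.0293 j [-0.68, 0.22, -0.34, 0.61, 0.33, -0.64]
```

apply_moves(moves=[-0.02,0,0.04,0,0,0,-0.04,0,0.07,0,0,0,-0.04,0,0.07,0,0,0])

```text
clock: 14.07
tcp_pos: [0.62, -0.2739, 0.1896]
orientation: [0.258, -0.016, 0.966, 0.006]
wrist_force: [17.7, -8.5, -18.6]
finger_gap: 0.0292
grip_force: 45.3
```

```bash
python3 -c "
from m import *
st()"
```

```text
t 14.07 tcp [0.62, -0.2739, 0.1896] grasp [0.6145, -0.2741, 0.1991] tz [0.497, 0.02, -0.867] ty [-0.034, 0.999, 0.003] F [17.7, -8.5, -18.6] gap 0.0292 j [-0.68, 0.22, -0.34, 0.61, 0.33, -0.64]
```

End stop reached. I'll ease off and wait for the balls.

apply_moves(moves=[0.03,0,-0.05,0,0,0,0.03,0,-0.05,0,0,0,0.03,0,-0.05,0,0,0,0.03,0,-0.05,0,0,0,0.03,0,-0.05,0,0,0,0.03,0,-0.05,0,0,0,0.03,0,-0.05,0,0,0,0.03,0,-0.05,0,0,0,0.03,0,-0.05,0,0,0,0.03,0,-0.05,0,0,0,0.03,0,-0.05,0,0,0,0.03,0,-0.05,0,0,0,0.03,0,-0.05,0,0,0,0.03,0,-0.05,0,0,0,0.03,0,-0.05,0,0,0,0.03,0,-0.05,0,0,0,0.03,0,-0.05,0,0,0,0.03,0,-0.05,0,0,0,0.03,0,-0.05,0,0,0,0.03,0,-0.05,0,0,0])

```text
clock: 15.73
tcp_pos: [0.6201, -0.2739, 0.1895]
orientation: [0.258, -0.016, 0.966, 0.006]
wrist_force: [8.7, -6.5, -10.0]
finger_gap: 0.0286
grip_force: 46.9
```

```bash
python3 -c "
from m import *
st()
a=cv2.imread('pics/top0.png').astype(int); b=save('top','t3.png')['image'].astype(int)
# white count in hopper/chute area (original ball zone) top view
for n,i in(('before',a),('after',b)):
  z=i[190:232,410:428]; print(n,(z.min(2)>225).sum())
"
```

```text
t 15.73 tcp [0.6201, -0.2739, 0.1895] grasp [0.6147, -0.2741, 0.199] tz [0.497, 0.019, -0.867] ty [-0.034, 0.999, 0.003] F [8.7, -6.5, -10.0] gap 0.0286 j [-0.68, 0.22, -0.34, 0.61, 0.33, -0.64]
before 239
after 172
```

```bash
python3 -c "
from m import *
a=cv2.imread('pics/top0.png').min(2); b=cv2.imread('pics/t3.png').min(2)
for r in range(186,234,2): print(r,a[r,408:430:2],b[r,408:430:2])
"
```

```text
186 [189 176 184 178 166 165 167 164 161 153 177] [169 158 159 158 148 144 145 144 142 134 156]
188 [191 177 180 180 187 197 197 198 180 144 200] [169 155 161 159 167 175 175 176 155 128 176]
190 [195 170 178 180 181 185 182 185 157 137 200] [171 152 159 159 160 160 159 162 139 121 177]
192 [204 169 181 182 209 214 190 183 153 147 200] [181 149 160 159 160 162 161 162 135 129 179]
194 [217 167 181 202 254 255 246 201 157 154 204] [195 146 159 162 176 177 178 175 137 135 182]
196 [227 163 180 210 255 255 254 244 184 159 205] [206 143 158 171 226 231 231 230 163 141 182]
198 [229 161 178 202 253 254 251 244 177 161 203] [207 144 157 171 229 234 233 232 158 139 183]
200 [234 160 175 185 225 244 249 250 176 166 207] [216 140 153 176 230 232 234 232 153 145 188]
202 [243 160 173 181 212 254 255 255 208 174 207] [231 140 150 181 232 233 232 229 147 152 189]
204 [240 160 172 194 225 254 255 255 225 177 210] [227 140 151 184 232 232 233 227 144 155 186]
206 [240 160 168 211 226 243 252 246 174 182 207] [226 140 147 189 233 233 234 225 139 159 187]
208 [239 156 164 234 254 252 225 187 145 182
[... 503 characters left out ...]
225 224 224 215 202 205 203]
220 [159 134 154 220 193 213 218 185 138 167 149] [138 118 134 219 233 230 230 182 119 146 131]
222 [159 131 154 215 209 208 192 150 139 168 137] [138 114 137 220 208 197 198 147 122 149 119]
224 [155 127 154 214 231 228 196 143 140 167 137] [134 111 132 169 164 161 161 124 120 148 119]
226 [162 141 159 213 230 227 195 139 143 168 133] [141 122 138 162 161 164 162 121 125 147 115]
228 [152 162 160 186 205 189 167 132 148 175 136] [132 143 141 161 161 159 161 117 129 153 118]
230 [141 166 170 154 151 149 147 145 156 170 148] [124 147 155 162 161 161 157 123 133 148 132]
232 [149 174 210 205 204 204 204 203 202 199 197] [133 155 189 188 184 185 185 180 181 176 175]
```

The chute is now uniform, so the balls are out. I'll push the gate home.

apply_moves(moves=[0.07,0,-0.12,0,0,0,0.14,0,-0.25,0,0,0,0.22,0.01,-0.37,0,0,0,0.29,0.01,-0.5,0,0,0,0.36,0.01,-0.62,0,0,0,0.43,0.01,-0.75,0,0,0,0.5,0.02,-0.87,0,0,0,0.58,0.02,-1,0,0,0,0.65,0.02,-1.12,0,0,0,0.7,0.02,-1.21,0,0,0,0.74,0.02,-1.28,0,0,0,0.74,0.02,-1.28,0,0,0])

```text
clock: 16.78
tcp_pos: [0.638, -0.2734, 0.1586]
orientation: [0.258, -0.016, 0.966, 0.005]
wrist_force: [0.7, -6.6, -0.4]
finger_gap: 0.0289
grip_force: 48.3
```

```bash
python3 -c "
from m import *
st()"
```

```text
t 16.78 tcp [0.638, -0.2734, 0.1586] grasp [0.6326, -0.2736, 0.1681] tz [0.498, 0.019, -0.867] ty [-0.033, 0.999, 0.002] F [0.7, -6.6, -0.4] gap 0.0289 j [-0.66, 0.27, -0.35, 0.54, 0.32, -0.62]
```

apply_moves(moves=[0.015,0,-0.03,0,0,0,0.03,0,-0.05,0,0,0,0.045,0,-0.08,0,0,0,0.045,0,-0.08,0,0,0])

```text
clock: 17.12
tcp_pos: [0.6384, -0.2734, 0.1582]
orientation: [0.258, -0.015, 0.966, 0.005]
wrist_force: [-10.8, -3.1, 10.1]
finger_gap: 0.0293
grip_force: 50.5
```

```bash
python3 -c "
from m import *
st()"
```

```text
t 17.12 tcp [0.6384, -0.2734, 0.1582] grasp [0.6329, -0.2736, 0.1677] tz [0.498, 0.018, -0.867] ty [-0.032, 0.999, 0.002] F [-10.8, -3.1, 10.1] gap 0.0293 j [-0.66, 0.27, -0.35, 0.53, 0.32, -0.62]
```

apply_moves(moves=[0.02,0,-0.035,0,0,0,0.03,0,-0.05,0,0,0,0.03,0,-0.05,0,0,0])

```text
clock: 17.37
tcp_pos: [0.6385, -0.2735, 0.1581]
orientation: [0.258, -0.015, 0.966, 0.005]
wrist_force: [-19.9, -1.2, 19.7]
finger_gap: 0.0293
grip_force: 52.1
```

```bash
python3 -c "
from m import *
st()"
```

```text
t 17.37 tcp [0.6385, -0.2735, 0.1581] grasp [0.633, -0.2737, 0.1677] tz [0.498, 0.018, -0.867] ty [-0.032, 0.999, 0.002] F [-19.9, -1.2, 19.7] gap 0.0293 j [-0.66, 0.27, -0.35, 0.53, 0.32, -0.62]
```

apply_moves(moves=[-0.015,0,0.03,0,0,0,-0.015,0,0.03,0,0,0,-0.015,0,0.03,0,0,0,-0.015,0,0.03,0,0,0,-0.015,0,0.03,0,0,0,-0.015,0,0.03,0,0,0,-0.3,0,0.5,0,0,0,-0.8,0,1.35,0,0,0,-1.4,0,2.4,0,0,0,-1.9,0,3.2,0,0,0,-2.2,0,3.2,0,-0.09,0,-2.7,0,3.1,0,-0.17,0,-3.2,0,2.8,0,-0.265,0,-3.5,0,2,0,-0.265,0,-3.6,0,0.8,0,-0.265,0,-3.6,0,-0.5,0,-0.265,0,-3.6,0,-1.5,0,-0.265,0,-3.6,0,-1.5,0,-0.265,0], claw=65)

```text
clock: 18.87
tcp_pos: [0.5466, -0.2695, 0.1116]
orientation: [0.379, -0.015, 0.925, 0.008]
wrist_force: [-1.4, 0.7, -1.2]
finger_gap: 0.0554
grip_force: 0.0
```

```bash
python3 -c "
from m import *
st(); go(disp(.002,0,.045),45)
d=save('side','s6.png',(265,140,150,112),5)"
```

```text
t 18.87 tcp [0.5466, -0.2695, 0.1116] grasp [0.5389, -0.2698, 0.1194] tz [0.702, 0.025, -0.712] ty [-0.033, 0.999, 0.003] F [-1.4, 0.7, -1.2] gap 0.0554 j [-0.86, 0.16, -0.81, 0.05, 0.58, -0.73]
delta [3.01, -0.13, -2.98] rot [-0.003, -0.007, -0.0] target [0.6218, -0.2727, 0.0372]
```

View pics/s6.png

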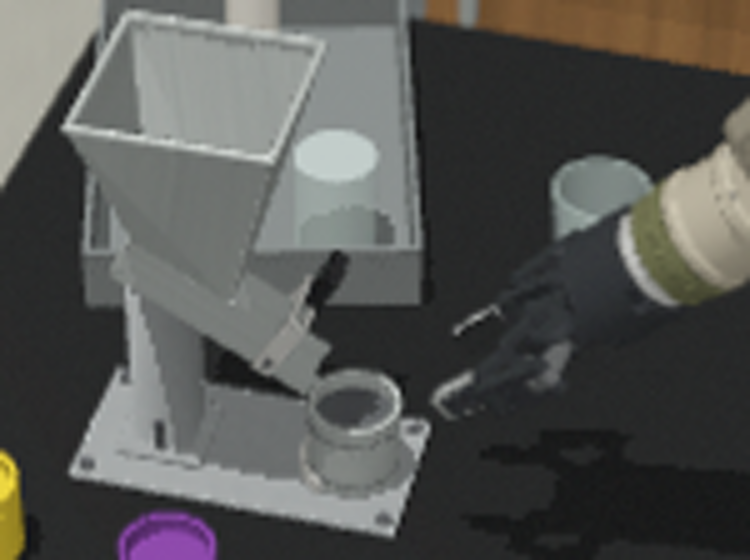

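The jar is still in place, the grip is back at its shut position (330,275), and the white ball seen earlier at (240,300) is gone. The jar's inside looks dark from this side, so I'll check it numerically from the top.

```bash
python3 -c "
from m import *
a=cv2.imread('pics/top0.png').astype(int); b=save('top','t4.png')['image'].astype(int)
print('jar rim top px',px('top',[disp(.002+.031*np.cos(t),.031*np.sin(t),.065) for t in np.arange(0,6.2,1.57)]).round(0).tolist())
g=b.min(2); print(g[228:262:2,398:432:2])
s5=cv2.imread('pics/s5.png').min(2).astype(int); s6=cv2.imread('pics/s6.png').min(2).astype(int)
print(s5[372:432:6,308:406:7]); print(s6[372:432:6,308:406:7])
"
```

```text
jar rim top px [[413.0, 241.0], [402.0, 253.0], [414.0, 265.0], [426.0, 253.0]]
[[246 190 161 161 139 153 162 158 160 157 156 153 131 147 173 138  35]
 [245 187 160 160 123 143 167 170 152 148 147 145 142 155 169 150  51]
 [245 190 163 162 157 149 173 211 204 204 203 204 203 202 199 199 105]
 [245 189 164 160 158 156 178 203 159 136 138 134 132 131 140 192 100]
 [245 189 160 160 161 151 171 205 154  53  46  52  49  52  55 117  77]
 [245 190 162 161 160 153 168 185 173  71  30  39  38  33  37  42  36]
 [247 225 163 159 159 148 165 182 180 132  45  43  43  42  44  42  30]
 [247 236 165 162 166 165 170 177 172 166 145 131 131 131 128 127  60]
 [246 235 178 193 193 159 119 104 105 112 137 165 170 164 162 162  71]
 [246 240 203 184 147  93  81  82  81  81  85 118 164 170 163 160  75]
 [249 252 161 153  94  79  79  82  81  81  81  83 124 173 164 158  76]
 [233 226 139 140  78  78  78  75  79  78  78  80  92 153 171 159  78]
 [237 164 139 125  78  79  78  79  80  78  78  79  82 143 171 161  89]
 [235 143 179 179  80  80  78  80  80  79  76  79  82 136 176 162  96]
 [231 135 169 233 132 127 
[... 669 characters left out ...]
 109  71  61  58  56  58  96 102 113 160 150 112]
 [ 93  97 114 112 100  74  84  93 117 134 178 140 114 121]]
[[121  85  31  54  79 110 129 125 104  83  75  46  37  36]
 [121 116  84 121 123 120 120 122 121 125 133 140  60  18]
 [117 118 121 114 119 112 108 109 115 119 121 156 152  33]
 [104 114 110 104  84  73  68  68  74  89 107 119 172 113]
 [ 79 117  88  64  61  59  58  58  59  62  80 116 127 142]
 [ 95 103  60  61  60  60  60  60  60  61  97  97 120 145]
 [106  91  61  61  61  61  60  60  62  63  79  97 122 156]
 [103 112  70  60  60  59  59  60  72  81 100 105 159 111]
 [ 90 113 110  71  63  58  56  58  96 102 112 161 148 113]
 [ 94  98 114 112 100  76  84  91 118 134 178 141 113 122]]
```

```bash
python3 -c "
from m import *
a=cv2.imread('pics/top0.png').min(2); b=cv2.imread('pics/t4.png').min(2)
for r in range(186,234,2): print(r,a[r,408:430:2],b[r,408:430:2])
d=((b.astype(int)-a)>60).astype(np.uint8); n,l,s,c=cv2.connectedComponentsWithStats(d)
print([(s[i].tolist()) for i in range(1,n) if s[i][4]>15])
g=cv2.imread('pics/t4.png'); w=(g.min(2)>225).astype(np.uint8); n,l,s,c=cv2.connectedComponentsWithStats(w)
print([(s[i].tolist()) for i in range(1,n) if s[i][4]>12])
print('balls queue px', px('top',[disp(x,0,z) for x,z in((.06,.11),(.077,.12),(.094,.13),(.11,.14),(.13,.15))]).round().tolist())
"
```

```text
186 [189 176 184 178 166 165 167 164 161 153 177] [188 178 180 179 165 168 165 164 161 153 178]
188 [191 177 180 180 187 197 197 198 180 144 200] [192 177 181 180 188 198 196 196 179 143 198]
190 [195 170 178 180 181 185 182 185 157 137 200] [193 171 181 177 181 184 182 183 157 137 201]
192 [204 169 181 182 209 214 190 183 153 147 200] [203 170 182 181 181 183 183 185 153 148 198]
194 [217 167 181 202 254 255 246 201 157 154 204] [216 166 181 184 196 199 198 199 157 153 203]
196 [227 163 180 210 255 255 254 244 184 159 205] [227 163 178 190 239 243 243 242 184 159 204]
198 [229 161 178 202 253 254 251 244 177 161 203] [229 161 177 193 241 244 245 244 177 159 204]
200 [234 160 175 185 225 244 249 250 176 166 207] [234 161 176 197 242 245 245 245 171 167 207]
202 [243 160 173 181 212 254 255 255 208 174 207] [244 161 172 204 243 245 245 243 166 173 208]
204 [240 160 172 194 225 254 255 255 225 177 210] [240 160 168 206 244 245 245 241 163 175 209]
206 [240 160 168 211 226 243 252 246 174 182 207] [240 158 167 210 245 244 245 239 159 180 207]
208 [239 156 164 234 254 252 225 187 145 182
[... 1529 characters left out ...]
, 28, 49, 916], [611, 153, 29, 23, 330], [388, 160, 78, 112, 1692], [568, 169, 18, 16, 223], [597, 169, 31, 31, 570], [491, 170, 25, 23, 445], [0, 194, 24, 41, 697], [625, 195, 15, 7, 54], [492, 212, 24, 24, 469], [166, 223, 71, 84, 4086], [599, 223, 41, 29, 693], [131, 238, 15, 73, 412], [403, 255, 22, 10, 43], [419, 262, 12, 10, 71], [492, 292, 18, 19, 260], [299, 300, 23, 24, 435], [422, 313, 17, 5, 31], [609, 316, 4, 19, 32], [423, 324, 25, 12, 156], [429, 337, 12, 8, 49], [450, 351, 17, 21, 42], [441, 358, 22, 25, 103], [401, 380, 56, 43, 938], [439, 417, 21, 29, 235], [215, 471, 21, 9, 114]]
balls queue px [[416.0, 227.0], [417.0, 220.0], [417.0, 212.0], [418.0, 205.0], [418.0, 196.0]]
```

```bash
python3 -c "
from m import *
a=cv2.imread('pics/side0.png').astype(int); b=save('side','s7.png')['image'].astype(int)
d=(np.abs(b-a).max(2)>25).astype(np.uint8); n,l,s,c=cv2.connectedComponentsWithStats(d)
print([(s[i].tolist(),b[l==i].mean(0).round().tolist(),a[l==i].mean(0).round().tolist()) for i in range(1,n) if s[i][4]>5])
print('jar floor px side',px('side',[disp(.002,0,.01),disp(.002,-.02,.02)]).round(1).tolist(), 'top',px('top',[disp(.002,0,.01)]).round(1).tolist())
t0=cv2.imread('pics/top0.png'); print('jar lit interior',t0[253,320],t0[256,320])
a=t0.astype(int); b=cv2.imread('pics/t4.png').astype(int)
d=(np.abs(b-a).max(2)>18).astype(np.uint8); n,l,s,c=cv2.connectedComponentsWithStats(d)
print([(s[i].tolist(),b[l==i].mean(0).round().tolist(),a[l==i].mean(0).round().tolist()) for i in range(1,n) if s[i][4]>5])
"
```

```text
[([376, 9, 223, 339, 24487], [99.0, 111.0, 115.0], [99.0, 112.0, 117.0]), ([533, 12, 6, 13, 29], [185.0, 196.0, 197.0], [126.0, 143.0, 148.0]), ([464, 128, 6, 37, 67], [110.0, 126.0, 132.0], [88.0, 96.0, 100.0]), ([311, 199, 4, 3, 7], [134.0, 137.0, 132.0], [171.0, 179.0, 180.0]), ([355, 199, 9, 5, 17], [102.0, 104.0, 102.0], [41.0, 41.0, 40.0]), ([371, 206, 8, 10, 41], [87.0, 87.0, 85.0], [40.0, 41.0, 39.0]), ([326, 213, 20, 16, 190], [102.0, 103.0, 100.0], [62.0, 63.0, 61.0]), ([351, 212, 9, 10, 33], [111.0, 112.0, 110.0], [41.0, 41.0, 39.0]), ([330, 228, 19, 12, 75], [115.0, 116.0, 113.0], [170.0, 170.0, 166.0]), ([560, 255, 23, 18, 168], [126.0, 139.0, 144.0], [47.0, 49.0, 48.0]), ([304, 266, 22, 30, 524], [42.0, 42.0, 41.0], [120.0, 121.0, 118.0]), ([567, 271, 3, 5, 7], [83.0, 105.0, 103.0], [91.0, 116.0, 114.0]), ([555, 273, 33, 43, 717], [70.0, 75.0, 77.0], [133.0, 148.0, 153.0]), ([532, 275, 3, 3, 7], [95.0, 103.0, 101.0], [90.0, 129.0, 127.0]), ([501, 279, 44, 52, 664], [148.0, 166.0, 172.0], [109.0, 125.0, 130.0]), ([535, 278, 3, 3, 7], [90.0, 128.0, 126.0], [93.0, 103.0, 1
[... 3176 characters left out ...]
 ([535, 471, 3, 3, 6], [48.0, 46.0, 46.0], [30.0, 28.0, 28.0]), ([468, 472, 3, 5, 7], [48.0, 47.0, 46.0], [29.0, 28.0, 27.0]), ([488, 472, 6, 8, 18], [48.0, 47.0, 46.0], [29.0, 28.0, 29.0]), ([507, 472, 8, 6, 19], [48.0, 47.0, 46.0], [29.0, 28.0, 28.0]), ([539, 473, 3, 4, 6], [48.0, 47.0, 46.0], [29.0, 29.0, 29.0]), ([500, 474, 5, 5, 9], [48.0, 46.0, 46.0], [29.0, 27.0, 28.0]), ([535, 475, 4, 5, 9], [49.0, 47.0, 47.0], [30.0, 28.0, 28.0]), ([561, 475, 19, 5, 75], [47.0, 45.0, 45.0], [112.0, 107.0, 106.0]), ([472, 477, 6, 3, 8], [47.0, 46.0, 46.0], [29.0, 28.0, 27.0]), ([482, 476, 3, 4, 6], [48.0, 46.0, 46.0], [29.0, 28.0, 28.0]), ([517, 476, 3, 4, 6], [47.0, 46.0, 46.0], [28.0, 28.0, 26.0])]
```

```bash
python3 -c "
from m import *
t0=cv2.imread('pics/top0.png').min(2); s0=cv2.imread('pics/side0.png').min(2); t4=cv2.imread('pics/t4.png').min(2)
print('top0 jar'); print(t0[238:270:2,306:336:2])
print('side0 jar'); print(s0[264:298:2,302:330:2])
J=[.6115,-.03]
for h in(.06,.005): print(h,px('top',[[J[0]+.027*c,J[1]+.027*s,h] for c,s in((1,0),(-1,0),(0,1),(0,-1))]).round(0).tolist(),px('side',[[J[0]+.027*c,J[1]+.027*s,h] for c,s in((1,0),(-1,0),(0,1),(0,-1))]).round(0).tolist())
print('t4'); print(t4[240:268,402:428:2])
for i in range(3): st()
"
```

```text
top0 jar
[[ 47  48  48  48  48  48  49  52  49  50  50  49  46  48  50]
 [ 50  48  51  52  66 139 178 198 169 139  67  49  49  51  50]
 [ 49  51  52 111 231 231 222 200 213 232 231 115  50  48  49]
 [ 49  51 114 235 190 128 148 148 139 146 200 232 108  51  47]
 [ 48  67 217 192 136 151 154 154 153 154 150 197 229  62  48]
 [ 51 126 235 143 149 153 151 152 152 150 151 156 237 136  49]
 [ 52 177 215 148 151 151 150 148 148 148 147 148 221 194  50]
 [ 53 195 203 148 150 146 147 146 147 147 146 147 221 207  49]
 [ 53 181 223 152 151 153 150 151 151 148 150 152 225 180  49]
 [ 50 120 244 174 157 158 158 154 155 155 155 164 241 120  45]
 [ 49  79 218 232 158 154 154 154 153 151 155 220 223  48  44]
 [ 49  56 125 236 233 178 153 155 154 175 228 233 109  30  39]
 [ 47  50  73 138 221 242 240 230 241 242 218 133  45  31  44]
 [ 47  51  52  73 125 157 176 196 177 149 113  52  31  32  46]
 [ 49  49  50  50  61  83  99 105  96  72  42  32  30  37  49]
 [ 47  49  50  46  50  37  33  38  33  30  31  34  42  46  47]]
side0 jar
[[ 45  44  41  27  29  41  43  41  41  42  41  42  40  42]
 [ 46  45  38
[... 2622 characters left out ...]
 200 244 244]
 [239 179 134 128 131 134 147 148 160 168 217 245 227]
 [245 224 155 133 134 135 144 157 163 179 235 244 188]]
t 19.02 tcp [0.5502, -0.273, 0.1188] grasp [0.5424, -0.2732, 0.1265] tz [0.708, 0.02, -0.706] ty [-0.034, 0.999, -0.006] F [-0.1, 0.1, 0.9] gap 0.0555 j [-0.86, 0.15, -0.8, 0.06, 0.58, -0.73]
t 19.02 tcp [0.5502, -0.273, 0.1188] grasp [0.5424, -0.2732, 0.1265] tz [0.708, 0.02, -0.706] ty [-0.034, 0.999, -0.006] F [-0.1, 0.1, 0.9] gap 0.0555 j [-0.86, 0.15, -0.8, 0.06, 0.58, -0.73]
t 19.02 tcp [0.5502, -0.273, 0.1188] grasp [0.5424, -0.2732, 0.1265] tz [0.708, 0.02, -0.706] ty [-0.034, 0.999, -0.006] F [-0.1, 0.1, 0.9] gap 0.0555 j [-0.86, 0.15, -0.8, 0.06, 0.58, -0.73]
```

The jar's inside renders as one flat tone in both the empty and present pictures, and no balls show anywhere on the bench. Weighing will settle it: I'll regrasp the jar, lift it slightly and average the wrist force.

apply_moves(moves=[0,0,0,0,0,0,0,0,0,0,0,0,0,0,0,0,0,0,0,0,0,0,0,0,0,-0.02,-0.4,0,0,0,0.5,-0.02,-0.9,0,0,0,1.1,-0.03,-1.5,0,0,0,1.7,-0.03,-2.1,0,0,0,2.3,-0.04,-2.6,0,0,0,2.7,-0.04,-3,0,0,0,2.9,-0.04,-3.2,0,0,0,2.9,-0.04,-3.2,0,0,0,2.9,-0.04,-3.2,0,0,0], claw=100)

```text
clock: 20.1
tcp_pos: [0.6219, -0.2734, 0.0378]
orientation: [0.383, -0.017, 0.924, 0.004]
wrist_force: [0.4, -0.3, -0.0]
finger_gap: 0.0851
grip_force: 0.0
```

```bash
python3 -c "
from m import *
st(); go(disp(.002,0,.0445),45)"
```

```text
t 20.1 tcp [0.6219, -0.2734, 0.0378] grasp [0.6141, -0.2736, 0.0456] tz [0.707, 0.021, -0.707] ty [-0.034, 0.999, -0.005] F [0.4, -0.3, -0.0] gap 0.0851 j [-0.75, 0.39, -0.77, -0.21, 0.52, -0.62]
delta [-0.01, 0.03, -0.04] rot [0.005, 0.0, -0.001] target [0.6218, -0.2727, 0.0367]
```

apply_moves(moves=[0,0,0,0,0,0,0,0,0,0,0,0,0,0,0,0,0,0,0,0,0,0,0,0,0,0,0,0,0,0,0,0,0,0,0,0,0,0,0,0,0,0,0,0,0,0,0,0,0,0,0.05,0,0,0,0,0,0.1,0,0,0,-0.05,0,0.15,0,0,0,-0.1,0,0.2,0,0,0,-0.1,0,0.2,0,0,0], claw=45, newtons=50)

```text
clock: 21.18
tcp_pos: [0.6187, -0.273, 0.0421]
orientation: [0.382, -0.016, 0.924, 0.005]
wrist_force: [-0.1, 0.4, -4.8]
finger_gap: 0.0598
grip_force: 54.6
```

```bash
python3 -c "
from m import *
F=[]
for i in range(14): vision.read_camera('side'); F.append(status.get_state()['wrist_force'])
F=np.array(F); print(F.mean(0),F.std(0)); st()"
```

```text
[-0.12645475  0.00695724 -5.43546527] [0.49413132 0.38456592 0.59780893]
t 21.88 tcp [0.6196, -0.2736, 0.0428] grasp [0.6118, -0.2738, 0.0506] tz [0.707, 0.02, -0.707] ty [-0.034, 0.999, -0.005] F [-0.1, -0.4, -5.6] gap 0.0593 j [-0.76, 0.38, -0.77, -0.19, 0.52, -0.62]
```

5.44 N is 0.554 kg. That is more than an empty jar can weigh (0.46 kg at most) and fits 0.43 kg plus five balls. I'll bring it out.

apply_moves(moves=[-0.1,0,0,0,0,0,-0.3,0,0,0,0,0,-0.6,0,0,0,0,0,-1,0,0,0,0,0,-1.4,0,0,0,0,0,-1.8,0,0,0,0,0,-2.2,0,0,0,0,0,-2.5,0,0.1,0,0,0,-2.7,0,0.4,0,0,0,-2.7,0,0.8,0,0,0,-2.7,0,1.3,0,0,0,-2.7,0,1.8,0,0,0,-2.7,0,2.4,0,0,0,-2.7,0,2.9,0,0,0,-2.6,0,3.2,0,0,0,-2.5,0.1,3.4,0,0,0,-2.3,0.4,3.4,0,0,0,-2.1,0.8,3.4,0,0,0,-1.9,1.4,3.4,0,0,0,-1.7,1.8,3.4,0,0,0])

```text
clock: 23.55
tcp_pos: [0.5764, -0.2257, 0.126]
orientation: [0.382, -0.016, 0.924, 0.006]
wrist_force: [-0.9, 0.6, -6.5]
finger_gap: 0.0595
grip_force: 55.1
```

```bash
python3 -c "
from m import *
st(); go([.605,.1,.135],45); go([.597,.272,.135],45)
s=status.get_state()['tcp_pos']; b=vision.read_camera('top')['image'].min(2)
c=s-[.0078,0,0]; c[2]=c[2]-.0368+.06
u,v=px('top',[c])[0].round().astype(int); print(u,v); print(b[v-14:v+15:2,u-14:u+15:2])"
```

```text
t 23.55 tcp [0.5764, -0.2257, 0.126] grasp [0.5687, -0.226, 0.1338] tz [0.705, 0.023, -0.708] ty [-0.035, 0.999, -0.002] F [-0.9, 0.6, -6.5] gap 0.0595 j [-0.74, 0.12, -0.82, 0.01, 0.52, -0.61]
delta [1.45, 13.04, 0.05] rot [0.002, -0.002, -0.002] target [0.6128, 0.1003, 0.1272]
delta [1.13, 19.92, 0.05] rot [0.002, -0.002, -0.002] target [0.6048, 0.2723, 0.1272]
401 265
[[ 48 174 247 246 246 241 222 194 169 163 160 158 162 163 163]
 [ 50 171 247 247 248 248 245 241 240 234 206 170 163 163 162]
 [ 48 170 247 250 241 191 150 157 161 183 233 235 175 163 162]
 [ 49 176 246 233 149 133 141 145 143 142 149 225 236 176 162]
 [ 78 162 243 140 143 146 146 145 144 144 143 142 236 226 171]
 [205 216 214 140 142 143 142 143 142 144 142 142 179 250 226]
 [228 226 195 145 139 138 142 141 139 141 142 142 155 248 236]
 [233 236 186 145 144 138 140 141 140 140 141 142 139 231 242]
 [229 235 204 144 145 144 140 143 143 142 143 141 152 233 210]
 [149 187 236 152 146 148 148 148 148 148 146 148 176 241 150]
 [ 63  90 231 200 147 149 147 145 147 146 145 151 228 201  61]
 [ 57  63 108 176 133 148 150 149 149 148 155 216 237  96  61]
 [ 47  48  57  68  91 187 199 174 179 201 238 230 108  58  63]
 [ 50  45  46  56  62 119 198 179 199 217 169  84  49  58  62]
 [ 58  53  46  46  56  56  60  67  71  73  63  62  58  58  58]]
```

```bash
python3 -c "
from m import *
for cam in('top','side'):
  a=cv2.imread(f'pics/{cam}0.png').astype(int); b=save(cam,cam+'9.png')['image'].astype(int)
  d=((b-a).min(2)>15)&(b.min(2)>95)&((b.max(2)-b.min(2))<14)
  n,l,s,c=cv2.connectedComponentsWithStats(d.astype(np.uint8))
  print(cam,[(s[i].tolist(),b[l==i].mean(0).round().tolist()) for i in range(1,n) if s[i][4]>5])
F=[]
for i in range(10): vision.read_camera('side'); F.append(status.get_state()['wrist_force'][2])
print(np.mean(F)); st()
s=status.get_state()['tcp_pos']; b=cv2.imread('pics/side9.png').min(2)
c=s-[.0078,0,0]; c[2]=c[2]-.0368+.06
u,v=px('side',[c])[0].round().astype(int); print(u,v); print(b[v-14:v+22:2,u-14:u+15:2])
"
```

```text
top [([414, 200, 3, 6, 12], [230.0, 231.0, 228.0]), ([421, 208, 3, 3, 7], [228.0, 228.0, 226.0]), ([415, 219, 8, 4, 17], [232.0, 233.0, 230.0]), ([418, 242, 12, 2, 22], [148.0, 145.0, 142.0]), ([401, 251, 15, 13, 64], [225.0, 225.0, 222.0]), ([384, 259, 29, 20, 152], [190.0, 189.0, 186.0]), ([421, 262, 4, 3, 8], [222.0, 218.0, 216.0]), ([376, 282, 13, 10, 65], [127.0, 123.0, 121.0]), ([424, 282, 11, 10, 66], [123.0, 119.0, 118.0]), ([397, 297, 26, 11, 82], [188.0, 190.0, 191.0]), ([408, 311, 7, 2, 10], [242.0, 252.0, 254.0]), ([424, 356, 5, 5, 7], [240.0, 251.0, 253.0]), ([402, 374, 24, 26, 203], [243.0, 252.0, 254.0]), ([374, 381, 19, 15, 145], [245.0, 253.0, 254.0]), ([396, 385, 3, 5, 9], [240.0, 251.0, 253.0]), ([415, 415, 12, 19, 127], [245.0, 253.0, 254.0]), ([275, 456, 8, 5, 18], [118.0, 118.0, 119.0]), ([619, 458, 12, 7, 42], [169.0, 172.0, 176.0]), ([621, 468, 19, 12, 180], [199.0, 202.0, 205.0])]
side [([502, 9, 30, 54, 681], [186.0, 198.0, 199.0]), ([533, 12, 6, 13, 30], [186.0, 198.0, 199.0]), ([477, 46, 6, 9, 34], [180.0, 191.0, 192.0]), ([376, 188, 3, 6, 13], [166.0, 169
[... 955 characters left out ...]
8  51]
 [ 39  63 158 107  99  98  95  95 100 112  52  49  43  50  51]
 [ 26  65 138  99  99  99  96  97 101  79  49  77  35  34  43]
 [ 25  41 176 102  98  96  95  98  96  53  47  46  51  47  99]
 [ 23  40 124 177 127 109  99  93  52  72 142  53  53  52  60]
 [ 25  44 109 126 128 152 127  46  49  63  51  45  37  43  98]
 [ 72  60 124 104 155 150  79  44  53  45  37  37  60  70  71]
 [123 107 125 162 120  52  40  43  39  40  44  37  42  43  40]
 [130 108 123 131  40  40  41  50  72  41  39  38  37  40  41]
 [110 109 104 129 107  53  98 123 122  84  52  42  39  38  41]
 [110 111 120 107 117 121 124 123 117 104 108  40  40  39  39]
 [110 110 110 122 120 110  98 100 119 109  39  40  39  40  39]]
```

No stray balls show anywhere, and the weight is steady at about 5.5 N, above the empty maximum. I'll go on to the balance.

apply_moves(moves=[0.2,0.3,0,0,0,0,0.5,0.9,0,0,0,0,0.8,1.7,0,0,0,0,1.1,2.7,0,0,0,0,1.4,3.9,0,0,0,0,1.4,5.2,0,0,0,0,1.4,6.5,0,0,0,0,1.4,7.8,0,0,0,0,1.4,9.1,0,0,0,0,1.4,10.4,0,0,0,0,1.4,11.7,0,0,0,0,1.4,13,0,0,0,0,1.4,14.3,0,0,0,0,1.3,15.6,0,0,0,0,1.2,16.8,0,0,0,0,1.1,17.9,0,0,0,0,1.1,18.8,0,0,0,0,1.1,19.5,0,0,0,0,1.1,19.9,0,0,0,0,1.1,20,0,0,0,0])

```text
clock: 25.87
tcp_pos: [0.6042, 0.274, 0.1278]
orientation: [0.383, -0.018, 0.924, 0.005]
wrist_force: [0.4, -0.4, -5.6]
finger_gap: 0.0596
grip_force: 55.7
```

```bash
python3 -c "
from m import *
for c in('side','top'): save(c,'pan_'+c+'.png')
st(); go([.597,.272,.135],45)
a=cv2.imread('pics/side0.png')
# pan check from side0: edge of pan: print gray profile along row through predicted centre & predicted rim points
C=np.array([.597,.272,.058])
P=lambda t:px('side',[C+.055*np.array([np.cos(x),np.sin(x),0]) for x in t])
print(px('side',[C]).round(1),P(np.arange(0,6.28,1.5708)).round(1).tolist())
g=a.min(2)
print('row',g[362,258:312:1]); print('col',g[338:386,284])
"
```

```text
t 25.97 tcp [0.6042, 0.2718, 0.1275] grasp [0.5964, 0.2716, 0.1353] tz [0.707, 0.021, -0.707] ty [-0.035, 0.999, -0.005] F [0.1, -1.0, -6.2] gap 0.0597 j [0.42, 0.19, -0.78, -0.14, -0.27, 0.28]
delta [0.02, 0.02, -0.01] rot [0.005, -0.0, -0.002] target [0.6048, 0.2723, 0.1272]
[[285.9 358.9]] [[266.4, 353.7], [278.9, 376.3], [305.9, 364.2], [292.7, 342.2]]
row [231 231 231 231 193 151 176 185 186 185 183 183 185 186 185 184 185 186
 188 188 189 190 188 186 186 187 189 188 186 185 187 188 188 189 188 185
 184 184 186 186 186 186 186 188 185 188 189 117 141 154 231 230 197 137]
col [227 231 231 231 215 192 182 183 184 185 185 186 186 185 186 188 188 187
 187 185 185 185 188 188 189 188 188 186 186 186 186 187 188 189 190 191
 191 189 188 184 153 102 129 142 211 232 232 232]
```

```bash
python3 -c "
from m import *
from scipy.optimize import least_squares
g=cv2.imread('pics/side0.png').min(2); m=((g>170)&(g<210)).astype(np.uint8); m[:,:255]=0;m[:,312:]=0;m[:335]=0;m[388:]=0
m=cv2.morphologyEx(m,cv2.MORPH_OPEN,np.ones((5,5)))
n,l,s,c=cv2.connectedComponentsWithStats(m); i=l[362,284]; print(s[i],c[i])
t=np.linspace(0,6.28,60); 
def f(C,cam='side'): return cv2.fitEllipse(px(cam,[[C[0]+.055*np.cos(x),C[1]+.055*np.sin(x),.058] for x in t]).astype(np.float32))
k=cv2.findContours((l==i).astype(np.uint8),0,1)[0][0]; e=cv2.fitEllipse(cv2.convexHull(k)); print('seen',e); print('pred',f([.597,.272]))
print('centre',at('side',[c[i]],.058))
"
```

```text
[ 264  343   41   35 1152] [284.19618056 359.81944444]
seen ((284.2915344238281, 359.7518310546875), (34.9547119140625, 41.729305267333984), 82.6627197265625)
pred ((285.9501647949219, 359.328125), (35.577030181884766, 41.916481018066406), 83.29010772705078)
centre [[0.60044491 0.27600479 0.058     ]]
```

apply_moves(moves=[0.04,0.05,-0.1,0,0,0,0.08,0.1,-0.3,0,0,0,0.08,0.1,-0.5,0,0,0,0.08,0.1,-0.7,0,0,0,0.08,0.1,-0.9,0,0,0,0.08,0.1,-1.05,0,0,0,0.08,0.1,-1.15,0,0,0,0.08,0.1,-1.25,0,0,0,0.08,0.1,-1.3,0,0,0,0.08,0.1,-1.33,0,0,0,0.08,0.1,-1.36,0,0,0,0.08,0.1,-1.36,0,0,0])

```text
clock: 26.97
tcp_pos: [0.6066, 0.274, 0.0939]
orientation: [0.383, -0.017, 0.924, 0.004]
wrist_force: [0.6, -0.3, -5.4]
finger_gap: 0.0598
grip_force: 55.6
```

```bash
python3 -c "
from m import *
st()"
```

```text
t 26.97 tcp [0.6066, 0.274, 0.0939] grasp [0.5988, 0.2738, 0.1017] tz [0.707, 0.02, -0.707] ty [-0.034, 0.999, -0.005] F [0.6, -0.3, -5.4] gap 0.0598 j [0.42, 0.26, -0.81, -0.24, -0.28, 0.28]
```

apply_moves(moves=[0,0,-0.03,0,0,0,0,0,-0.06,0,0,0,0,0,-0.09,0,0,0,0,0,-0.11,0,0,0,0,0,-0.13,0,0,0,0,0,-0.15,0,0,0,0,0,-0.17,0,0,0,0,0,-0.19,0,0,0,0,0,-0.19,0,0,0])

```text
clock: 27.72
tcp_pos: [0.6069, 0.274, 0.0897]
orientation: [0.383, -0.016, 0.923, 0.004]
wrist_force: [-2.4, -1.2, -0.5]
finger_gap: 0.0598
grip_force: 56.1
```

```bash
python3 -c "
from m import *
st()"
```

```text
t 27.72 tcp [0.6069, 0.274, 0.0897] grasp [0.5992, 0.2738, 0.0974] tz [0.708, 0.02, -0.706] ty [-0.033, 0.999, -0.005] F [-2.4, -1.2, -0.5] gap 0.0598 j [0.42, 0.27, -0.81, -0.25, -0.28, 0.28]
```

The pan now bears the jar (about 0.5 N left on the wrist). I'll release and back off along the tool.

apply_moves(moves=[0,0,0,0,0,0,0,0,0,0,0,0,0,0,0,0,0,0,0,0,0,0,0,0,0,0,0,0,0,0,0,0,0,0,0,0,-0.1,0,0.1,0,0,0,-0.3,0,0.3,0,0,0,-0.6,0,0.6,0,0,0,-1,0,1,0,0,0,-1.4,0,1.5,0,0,0,-1.8,0,2,0,0,0,-2.1,0,2.5,0,0,0,-2.2,0,3.2,0,0,0,-2.2,0,4,0,0,0,-2.2,0,4.8,0,0,0,-2.2,0,4.8,0,0,0], claw=100)

```text
clock: 29.13
tcp_pos: [0.5533, 0.2753, 0.2159]
orientation: [0.387, -0.016, 0.922, 0.006]
wrist_force: [1.2, 0.4, 2.0]
finger_gap: 0.0859
grip_force: 0.0
```

```bash
python3 -c "
from m import *
st()
b=save('side','end_s.png')['image'].min(2); t=save('top','end_t.png')['image'].min(2)
for X in([.597,.272],[.600,.276]): print(X,'rim side',px('side',[[X[0]+.031*c,X[1]+.031*s,.116] for c,s in((1,0),(-1,0),(0,1),(0,-1))]).round(1).tolist(),'top',px('top',[[X[0]+.031*c,X[1]+.031*s,.116] for c,s in((1,0),(-1,0),(0,1),(0,-1))]).round(1).tolist())
print(b[326:376:2,264:312:2]); print(t[232:276:2,182:226:2])"
```

```text
t 29.13 tcp [0.5533, 0.2753, 0.2159] grasp [0.5454, 0.275, 0.2236] tz [0.713, 0.023, -0.701] ty [-0.034, 0.999, -0.001] F [1.2, 0.4, 2.0] gap 0.0859 j [0.48, -0.02, -0.74, 0.11, -0.31, 0.32]
[0.597, 0.272] rim side [[273.3, 343.6], [296.3, 349.6], [280.6, 356.5], [288.7, 337.0]] top [[199.1, 238.0], [197.2, 262.6], [185.7, 249.9], [210.6, 250.6]]
[0.6, 0.276] rim side [[271.7, 344.6], [294.6, 350.6], [279.0, 357.5], [287.1, 337.9]] top [[197.5, 236.8], [195.7, 261.4], [184.2, 248.7], [209.1, 249.4]]
[[ 44  46  41  37  37  39  34  43  42  42  42  41  42  44  42  41  41  44
   42  43  42  42  42  46]
 [ 44  42  42  44  42  43  44  43  43  42  43  42  43  42  43  41  44  42
   41  42  42  43  44  53]
 [ 45  45  43  45  42  44  44  44  42  43  43  41  41  41  41  42  42  43
   42  43  43  43  48  52]
 [ 43  43  43  42  43  43  43  43  43  41  42  44  43  43  41  42  44  42
   43  43  43  43  45  52]
 [ 45  44  43  44  74 217 215 181  83  42  42  42  42  42  42  41  41  43
   43  42  41  50  52  51]
 [ 43  43  44  43 197 231 231 231 226 193 118  45  42  42  43  42  43  43
   43  44  50  5
[... 3277 characters left out ...]
5 201 150 125 122 164 186 232
  255 255 247 237]
 [252 254 255 255 255 254 241 204 188 164 139 229 197 123 162 188 195 252
  255 255 220 253]
 [254 253 255 255 255 255 255 232 155 135 136 232 135  95 180 189 234 255
  255 247 227 255]
 [255 250 254 255 255 255 255 254 235 194 176 231  90  73 183 234 254 255
  253 199 254 255]
 [255 255 247 254 255 255 255 255 255 252 220 212  69  63 248 255 255 254
  210 240 255 255]
 [255 255 255 246 254 255 255 255 255 254 205 138  62  65 253 255 250 217
  252 255 255 255]
 [255 255 255 255 247 249 254 255 254 223  85  65  54 113 238 226 208 253
  255 255 255 255]
 [255 255 255 255 255 231 166 215 137  70  57  52  50  67  79  71 244 255
  255 255 255 255]]
```

```bash
python3 -c "
from m import *
save('side','s8.png',(265,140,150,112),5)
for n in('s4','s5','s6','s8'):
  g=cv2.imread(f'pics/{n}.png').min(2)[240:315,300:360]; w=np.clip(50-g.astype(float),0,None); y,x=np.mgrid[240:315,300:360]; print(n,(w*x).sum()/w.sum(),(w*y).sum()/w.sum(),w.sum())
pr=lambda s:(((px('side',[disp(.021-.5*s,0,.164+.866*s)])[0]+.5)-[265,140])*5-.5).round(1)
print(pr(0),pr(.0015),pr(.003))"
```

```text
s4 328.7058125255833 287.48276708964386 24430.0
s5 328.6396392432908 287.42080950285964 22730.0
s6 326.8899622704092 288.4081014967453 24119.0
s8 326.9841290547004 288.3681189668667 22998.0
[330.3 280.3] [331.5 278.9] [332.6 277.6]
```

The gate sits about 1.5 mm lower than at the start, so it is fully home. The jar stands on the pan and the arm is clear, so I'll hand in.

```bash
python3 -c "
from workcell import job
print(job.hand_in())"
```

```text
the job is handed in; nothing more can be done
None
```

The job is handed in: the gate went out to its end stop and fully home again, and the jar stands on the balance pan within about 2–3 mm of centre, but no camera view ever showed balls inside it, so "all five in the jar" rests on its weight (about 0.56 kg against at most 0.46 kg empty), an empty chute and no stray balls in view.

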